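# Turn the hot-plate up three clicks

### The job

The food is going cold: turn the hot-plate's heat up by exactly three clicks. With a fingertip from above, roll the wide thumbwheel at its control end, its top moving away from the red strip towards the heated plate, then take the finger away. Leave the narrow timer wheel, the bowl and the tub alone.

Things in the scene. Friction and masses are not known exactly. Their poses are not given: they have to be found in the camera images.
- hotplate: Low steel plate warmer on the worktop, fixed, 404 x 250 mm. Origin on the worktop under the middle of its control end; +x runs from there to the black heated plate (62 mm high, 56 to 336 mm along +x). A red strip closes the other end, at x = -62 mm. Two grey control blocks (110 mm along x, 78 wide, 66 high) at y = +65 and -65 mm hold the heat and timer wheels; which is where varies.
- heat_crown (a point): Top of the heat wheel (black, 80 mm diameter, 34 wide, ribbed), 94 mm above the worktop; axes as the hot-plate's. Axle level along y, 40 mm below. The wheel stands 28 mm out of its block. Its axle is sprung: yields down up to 7 mm, from about 3 N plus 1.2 N per mm. Pressed 3 to 5 mm, a closed fingertip sliding level along +x turns it like a rack: about 14 mm per click.
- heat_mark (a point): Middle of the white line across the heat wheel's rim; it turns with the wheel, 40 mm from the axle, and stands at the top at wheel angle 0. A short white index tick is fixed on the grey block beside each wheel's top.
- heat_wheel (a joint): Angle of the heat wheel, rad; grows as its top rolls along the hot-plate's +x, away from the red strip (hotter). It clicks every 20 degrees (0.349 rad, about 1.3 N at the rim) and, let go, settles on the nearest click (a multiple of 0.349). Starts on click -2, -1 or 0. End stops at -3 and 3.
- timer_mark (a point): A point on the rim of the timer wheel (turns with it, 30 mm from the axle). The wheel, the narrow one, is black, 60 mm in diameter, 12 wide, without a white line; its axle is 54 mm above the worktop and 130 mm to the side of the heat wheel's. It turns easily. Not to be turned.
- bowl: Loose steel bowl, 150 mm across, 60 tall, standing on the heated plate; origin at the centre of its underside. Leave alone.
- tub: Loose clear food tub with white lid, 160 x 120 x 85 mm, on the worktop to the left; origin at the centre of its underside. Leave alone.

How it is judged:
By the outcome, as a careful person would: the job done as asked, in the order asked, and still so for the second after the job is handed in, with the robot touching nothing.
It also fails if it takes over 32 s, if anything falls off the work surface, if the arm or the gripper's body presses on something with over 40 N, if the wrist force passes 120 N, or if a joint passes its speed limit or range.

### The arm

A 6-joint arm with a two-finger parallel gripper is mounted at the origin on the work surface. World frame = base frame: x ahead of the robot, y to its left, z up, the work surface at z = 0. Lengths are in m, angles in rad, forces in N, time in s.
With the tool pointing down it reaches from about 0.375 to 0.975 m from the base axis. Payload 3.8 kg.
Tool frame: the origin (TCP) lies midway between the tips of the shut fingers; the grasp point (between the pads) lies 19 mm behind it; z points along the fingers, y is the line along which they close (so a half turn about z gives the same grasp; the last joint's range is limited). The gripper opens to 85 mm and grips with 20 to 120 N. Pads are 22 mm wide; open, the fingers measure 114 mm over their backs; the gripper's body (76 mm by 85 mm) begins 54 mm behind the grasp point. The pads swing forward as they close: fully open they stand 13 mm farther back than shut.
Start: joints at [-1.208, 0.264, 1.604, -0, 1.274, -0.037], TCP at [0.263, -0.622, 0.202] pointing down, gripper open.
Joint ranges: [-2.63, 2.63], [-0.94, 2.18], [0.31, 2.57], [-1.31, 4.45], [0, 2.66], [-2.55, 2.55]. Speed limits (rad/s): [2.57, 2.57, 3.14, 3.14, 3.14, 3.14].

### API

Orientations are given as a rotation vector (axis times angle).
In Python, from workcell import sensors, viewer, job gives the robot as it stands.
- The arm moves only by the shell command python3 -m inch 'ROWS' [FORCE]. ROWS is JSON, one flat list of numbers, 7 for each row, row after row: the shift along the tool's x, y, z in mm, then the turn, a rotation vector about the tool's x, y, z in degrees, then the finger opening in mm, from 0 to 85.4. A call has exactly 8 rows; each row shifts and turns the commanded pose from where the row before left it, along the tool's axes as they then stand; what a row does not reach is not made up. A row lasts 1/10 s, in which the tool goes at most 50 mm and 8.59 degrees, less where a joint would pass 70% of its speed; a pose out of reach is approached as far as the arm can. A call is refused whole if a number of a shift passes 50 or a number of a turn 8.59, either way. A call with a gripper value outside its range is refused whole. The fingers move at their own pace and stop on an object; FORCE is the grip in N (left out, the last holds). Time passes only in rows, so rows that do not move let the fingers close, or fill a call up. It gives the time, the measured TCP pose, the force, the opening and the grip force at its end, in the units of the state.
- sensors.read_state(): the state, without advancing time (a new reading comes with each control period).
- viewer.read_camera(name): name is "side" or "top"; returns the picture (420x560x3 uint8, red, green, blue); there is no depth.
- viewer.camera_params(name): a dict with "K" (3x3 intrinsics, pixels), "k1" (the pictures are not rectified: a ray, as slopes to the right and down, at radius r is drawn at 1 + k1 r^2 times it, then the intrinsics apply), "world_to_cam" (4x4, takes a point from world to camera coordinates). Camera axes: x right, y down, z forward; pixel columns grow to the right and rows downward; lengths in m; the calibration is good to about 2 mm. A picture is of the moment at which its call begins. camera_params takes no time and is no camera call.
- job.finish_job(): hands the job in; it is judged then, once.
The state is a dict: "time": time; "q": joint angles; "joint_vel": joint speeds; "joint_torque": joint torques, N m; "tool_pos": TCP position; "tcp_rot": TCP orientation; "wrist_force": force on the tool from outside, world axes, zero at the start; "torque": the same for the moment, N m; "width": opening from 0.0 (shut) to 1.0 (fully open); "grip_force": force on a finger pad.
Only numpy, scipy, OpenCV 4.12 (cv2) and the standard library are available. Lean on these libraries where they do the work, as an engineer would, in place of code of your own. Each camera call takes 0.05 s, during which the arm holds its last target. There are 200 camera calls.

## Working session

There is one attempt and no reset: what is moved stays moved. The work goes in short steps, Python scripts to look and compute and a shell command to move; the robot and the scene stay as the last step left them, time stands still between calls to the robot, and variables do not carry over. Pictures are saved under pics/ and viewed, at most 10 in all, crops included, and the job is handed in when it is done.

```bash
mkdir -p pics
cat > h.py <<'E'
import numpy as np,cv2
from scipy.spatial.transform import Rotation as R
from workcell import sensors,viewer,job
def snap(n,f):
    im=viewer.read_camera(n); cv2.imwrite('pics/'+f,im[:,:,::-1]); return im
def ray(n,u,v):
    p=viewer.camera_params(n);K=np.array(p['K']);T=np.array(p['world_to_cam'])
    d=np.array([(u-K[0,2])/K[0,0],(v-K[1,2])/K[1,1]]);s=d.copy()
    for _ in range(30): s=d/(1+p['k1']*(s@s))
    Rt=T[:3,:3];return -Rt.T@T[:3,3],Rt.T@np.r_[s,1]
def atz(n,u,v,z):
    c,d=ray(n,u,v);return c+d*(z-c[2])/d[2]
def proj(n,P):
    p=viewer.camera_params(n);K=np.array(p['K']);T=np.array(p['world_to_cam'])
    c=T[:3,:3]@np.array(P)+T[:3,3];s=c[:2]/c[2];s=s*(1+p['k1']*(s@s));return (K[:2,:2]@s+K[:2,2]).round(1)
E
python3 - <<'E'
from h import *
snap('top','t0.png');snap('side','s0.png')
s=sensors.read_state();print(s['time'],s['tool_pos'],s['tcp_rot'],s['wrist_force'])
print(R.from_rotvec(s['tcp_rot']).as_matrix().round(3))
for n in('top','side'):print(ray(n,280,210))
E
```

```text
0.1 [ 0.2624805  -0.62107881  0.20117142] [-3.07703206e+00 -6.23490339e-01  5.05239071e-04] [-0.39138525 -0.13012604  0.01277693]
[[ 0.921  0.389 -0.001]
 [ 0.389 -0.921  0.002]
 [ 0.    -0.002 -1.   ]]
(array([0.47829882, 0.17633904, 0.89617224]), array([ 0.18333921, -0.01559619, -0.98311469]))
(array([0.55668899, 0.83275275, 0.81146587]), array([ 0.05788996, -0.6739632 , -0.73653389]))
```

View pics/t0.png

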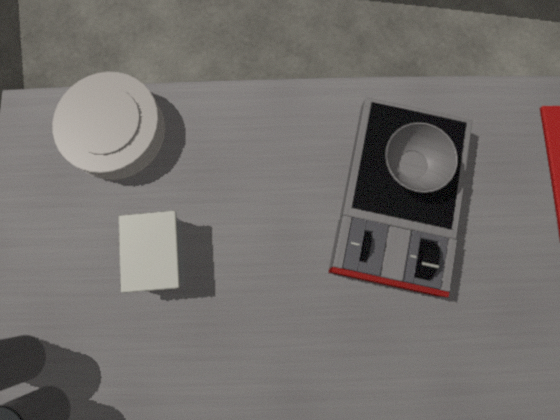

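View pics/s0.png

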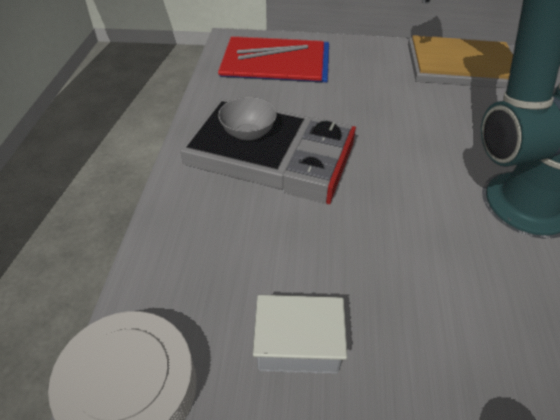

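The top picture shows the wide heat wheel at about (429,258), with its white line at (430,265) on the red-strip side and the index tick at (413,257). The timer wheel is at (366,245), and the red strip runs from (331,270) to (448,294). I'll zoom in on the control end.

Run:
```python
from h import *
im=cv2.imread('pics/t0.png')[205:305,320:480];cv2.imwrite('pics/t0c.png',cv2.resize(im,None,fx=5,fy=5,interpolation=cv2.INTER_CUBIC))
```

```text
(no output)
```

View pics/t0c.png

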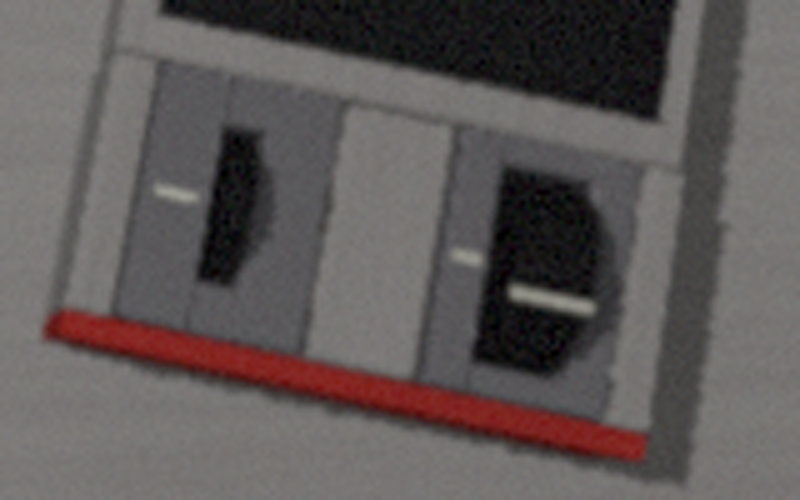

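```bash
cat > fit.py <<'E'
from h import *
from scipy.optimize import least_squares
px=np.array([[352,208],[452,229],[369.5,103],[467,123.5]])
tick=np.array([[355,243.8],[413.4,256.4]])
W=[atz('top',*p,.062)[:2] for p in px]
for p in W: print(p.round(4))
T=[atz('top',*p,.066)[:2] for p in tick];print(T)
def f(v):
    x,y,a,w=v;u=np.array([np.cos(a),np.sin(a)]);n=np.array([-u[1],u[0]]);o=np.array([x,y])
    L=[(.056,w),(.056,-w),(.336,w),(.336,-w)]
    r=[o+l[0]*u+l[1]*n-p for l,p in zip(L,W)]
    r=np.concatenate(r); return np.r_[r,[(t-o)@u for t in T]]
a=np.arctan2(*(W[2]-W[0])[::-1]);s=least_squares(f,[*((W[0]+W[1])/2),a,.11]);v=s.x
print(v,np.degrees(v[2]),(s.fun*1000).round(1))
u=np.array([np.cos(v[2]),np.sin(v[2])]);n=np.array([-u[1],u[0]])
for sg in(1,-1):
    C=np.r_[v[:2]+sg*.065*n,.094];print(sg,C.round(4),proj('top',C),proj('side',C))
C=v[:2]-.065*n
for k in range(-3,4):
    t=np.radians(20*k);P=np.r_[C+.04*np.sin(t)*u,.054+.04*np.cos(t)];print(k,proj('top',P),proj('side',P))
E
python3 fit.py
```

```text
[0.6338 0.0091]
[ 0.5822 -0.2034]
[ 0.8732 -0.0459]
[ 0.8201 -0.2641]
[array([0.55662123, 0.00820744]), array([ 0.52638031, -0.1132458 ])]
[ 0.53624005 -0.07971837 -0.23802586  0.11081626] -13.637877109754717 [-17.    5.7 -17.6   2.8  15.7  -5.3  16.5  -2.5  -0.9  -1.7]
1 [ 0.5516 -0.0166  0.094 ] [370.  244.5] [312.8 153.4]
-1 [ 0.5209 -0.1429  0.094 ] [432.7 257.7] [326.7 122.8]
-3 [426.5 274.8] [338.9 131.7]
-2 [429.1 270.3] [336.  127.7]
-1 [431.2 264.4] [331.7 124.6]
0 [432.7 257.7] [326.7 122.8]
1 [433.2 251.2] [321.6 122.4]
2 [432.7 245.7] [317.  123.7]
3 [431.4 242. ] [313.5 126.2]
```

The white line is at (430.4,265). That matches click -1 (predicted 431.2,264.4), and the side view agrees, so the target is click +2. Next I'll move above the start point and turn tool x along the hot-plate's x.

```bash
python3 -m inch '[29.5,-24.8,0,0,0,0,0, 29.5,-24.8,0,0,0,0,0, 29.5,-24.8,0,0,0,0,0, 29.5,-24.8,0,0,0,0,0, 29.5,-24.8,0,0,0,0,0, 29.5,-24.8,0,0,0,0,0, 29.5,-24.8,0,0,0,0,0, 29.5,-24.8,0,0,0,0,0]' 60
python3 -m inch '[29.5,-24.8,0,0,0,0,0, 29.5,-24.8,0,0,0,0,0, 29.5,-24.8,0,0,0,0,0, 29.5,-24.8,0,0,0,0,0, 29.5,-24.8,0,0,0,0,0, 29.5,-24.8,0,0,0,0,0, 0,0,0,0,0,7.3,0, 0,0,0,0,0,7.3,0]'
python3 -m inch '[0,0,10,0,0,7.3,0, 0,0,10,0,0,7.3,0, 0,0,10,0,0,7.3,0, 0,0,10,0,0,0,0, 0,0,10,0,0,0,0, 0,0,10,0,0,0,0, 0,0,0,0,0,0,0, 0,0,0,0,0,0,0]'
python3 - <<'E'
from h import *
s=sensors.read_state();M=R.from_rotvec(s['tcp_rot']).as_matrix();print(M.round(3),s['tool_pos'],s['wrist_force'],s['width'])
print('offset tool mm',(M.T@(np.array([.5073,-.1396,.094])-s['tool_pos'])*1000).round(1))
a=snap('top','t1.png')[180:310,330:490];b=snap('side','s1.png')[60:190,260:420]
cv2.imwrite('pics/c1.png',cv2.resize(np.hstack([a,b])[:,:,::-1],None,fx=2.5,fy=2.5,interpolation=cv2.INTER_CUBIC))
E
```

```text
time: 0.9
tool_pos: [0.4031, -0.3454, 0.2019]
tcp_rot: [-3.078, -0.623, 0.001]
wrist_force: [1.2, 0.2, -0.4]
width: 0.001
grip_force: 0.0
time: 1.7
tool_pos: [0.5081, -0.1396, 0.2018]
tcp_rot: [-3.133, -0.224, 0.001]
wrist_force: [-0.5, -0.2, -0.2]
width: 0.001
grip_force: 0.0
time: 2.5
tool_pos: [0.5079, -0.1412, 0.1421]
tcp_rot: [-3.12, 0.371, 0.001]
wrist_force: [1.0, 0.2, -0.5]
width: 0.003
grip_force: 0.0
[[ 0.972 -0.234 -0.001]
 [-0.234 -0.972  0.   ]
 [-0.001 -0.    -1.   ]] [ 0.50785288 -0.14118371  0.14207492] [ 0.95151921  0.19526652 -0.51334337] 0.00250401812907138
offset tool mm [-0.9 -1.4 48.1]
```

View pics/c1.png

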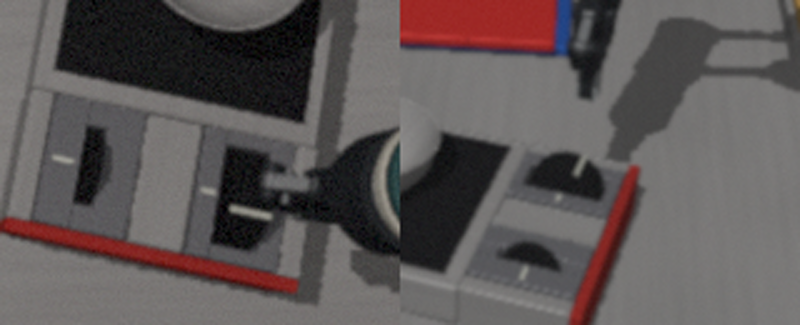

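The mark is still at click -1, to the left of the tip in the top view. I'll check where the TCP should project against the tip seen at top (≈443,256) and side (≈335,98).

Run:
```python
from h import *
P=sensors.read_state()['tool_pos'];print(proj('top',P),proj('side',P))
from scipy.optimize import minimize
# line seen in both views -> triangulate tip and mark
def tri(a,b):
    A=np.zeros((3,3));r=np.zeros(3)
    for n,p in(('top',a),('side',b)):
        c,d=ray(n,*p);d/=np.linalg.norm(d);Q=np.eye(3)-np.outer(d,d);A+=Q;r+=Q@c
    X=np.linalg.solve(A,r);return X.round(4),proj('top',X)-a,proj('side',X)-b
print('mark',tri((330+250/2.5,180+212/2.5),(260+180/2.5,60+165/2.5)))
print('tip',tri((330+285/2.5,180+190/2.5),(260+187/2.5,60+97/2.5)))
```

```text
[442.3 262.5] [333.2 107.7]
mark (array([ 0.5068, -0.1384,  0.0881]), array([0. , 0.1]), array([-0.1,  0. ]))
tip (array([ 0.5132, -0.1298,  0.1779]), array([-0.2,  3.1]), array([-2.2, -0.5]))
```

```bash
python3 -m inch '[-0.9,-1.4,5,0,0,0,0, 0,0,10,0,0,0,0, 0,0,10,0,0,0,0, 0,0,10,0,0,0,0, 0,0,5,0,0,0,0, 0,0,2,0,0,0,0, 0,0,1,0,0,0,0, 0,0,0,0,0,0,0]'
python3 - <<'E'
from h import *
a=snap('top','t2.png')[220:290,390:480];b=snap('side','s2.png')[80:150,290:380]
cv2.imwrite('pics/c2.png',cv2.resize(np.hstack([a,b])[:,:,::-1],None,fx=4.4,fy=4.4,interpolation=cv2.INTER_CUBIC))
s=sensors.read_state();P=s['tool_pos'];print(P,s['wrist_force'],proj('top',P)-[390,220],proj('side',P)-[290,80])
E
```

```text
time: 3.4
tool_pos: [0.5077, -0.1397, 0.0995]
tcp_rot: [3.119, -0.372, 0.0]
wrist_force: [0.4, -0.1, 0.5]
width: 0.0
grip_force: 0.0
[ 0.50788564 -0.13974706  0.09984207] [ 0.42744844 -0.57928409 -0.81032525] [42.8 44. ] [41.9 42. ]
```

View pics/c2.png

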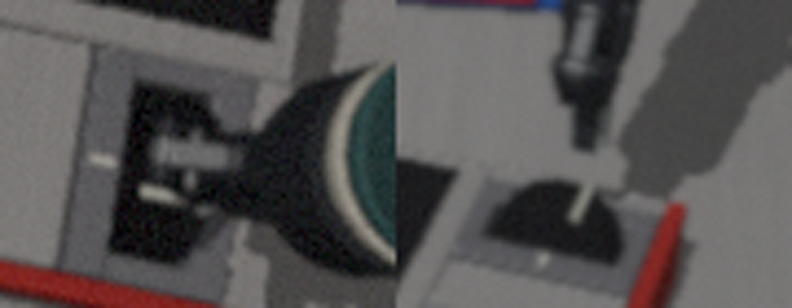

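The side view shows the tip still clear above the wheel, slightly higher than projected, so I'll feel for contact.

```bash
python3 -m inch '[0,0,2,0,0,0,0, 0,0,1,0,0,0,0, 0,0,1,0,0,0,0, 0,0,1,0,0,0,0, 0,0,0.5,0,0,0,0, 0,0,0,0,0,0,0, 0,0,0,0,0,0,0, 0,0,0,0,0,0,0]'
```

```text
time: 4.3
tool_pos: [0.5075, -0.1396, 0.0939]
tcp_rot: [3.119, -0.372, 0.0]
wrist_force: [-0.6, 0.0, -0.0]
width: 0.001
grip_force: 0.0
```

```bash
python3 -m inch '[0,0,1,0,0,0,0, 0,0,1,0,0,0,0, 0,0,1,0,0,0,0, 0,0,0.5,0,0,0,0, 0,0,0,0,0,0,0, 0,0,0,0,0,0,0, 0,0,0,0,0,0,0, 0,0,0,0,0,0,0]'
```

```text
time: 5.1
tool_pos: [0.5075, -0.1396, 0.0904]
tcp_rot: [3.119, -0.372, 0.0]
wrist_force: [-0.1, -0.4, -0.7]
width: 0.0
grip_force: 0.0
```

```bash
python3 -m inch '[0,0,1,0,0,0,0, 0,0,1,0,0,0,0, 0,0,0.5,0,0,0,0, 0,0,0,0,0,0,0, 0,0,0,0,0,0,0, 0,0,0,0,0,0,0, 0,0,0,0,0,0,0, 0,0,0,0,0,0,0]'
python3 - <<'E'
from h import *
for i in range(3):
  b=snap('side','s3.png')[80:150,290:380];a=snap('top','t3.png')[220:290,390:480]
cv2.imwrite('pics/c3.png',cv2.resize(np.hstack([a,b])[:,:,::-1],None,fx=4.4,fy=4.4,interpolation=cv2.INTER_CUBIC))
s=sensors.read_state();P=s['tool_pos'];print(P,s['wrist_force'],s['time'])
E
```

```text
time: 5.9
tool_pos: [0.5075, -0.1396, 0.088]
tcp_rot: [3.12, -0.372, 0.0]
wrist_force: [-0.2, -1.1, 0.1]
width: -0.0
grip_force: 0.0
[ 0.50747429 -0.13962256  0.0879046 ] [ 0.94620274  0.04994866 -0.92312397] 6.2
```

View pics/c3.png

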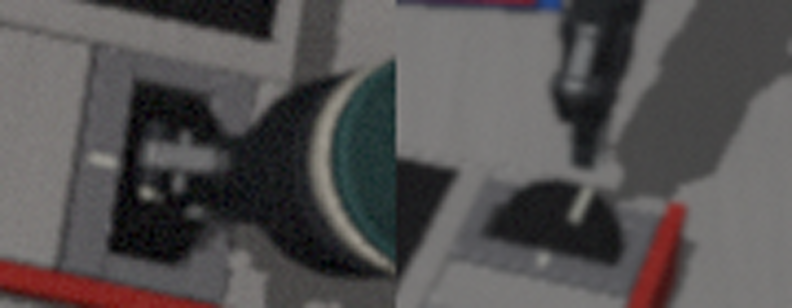

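Run:
```python
from h import *
c,d=ray('side',333.4,117.5)
for z in(.088,.095,.1,.105,.11,.115):
    P=c+d*(z-c[2])/d[2];print(z,P.round(4),(proj('top',P)-[390,220])*4.4)
c,d=ray('side',290+191/4.4,80+187/4.4)
P=c+d*(.0916-c[2])/d[2];print('far end of line',P.round(4))
for e in(.017,0,-.017):
    Q=np.array([.5076+e*.236,-.1397+e*.972,.0916]);print(e,(proj('side',Q)-[290,80])*4.4+[396,0],(proj('top',Q)-[390,220])*4.4)
P=sensors.read_state();print(P['q'])
im=np.vstack([cv2.imread('pics/s3.png')[75:135,300:370],cv2.imread('pics/t3.png')[230:275,405:475][:, :]])
im=np.clip(im.astype(float)*2.2,0,255).astype(np.uint8)
cv2.imwrite('pics/c4.png',cv2.resize(np.hstack([im[:45],im[60:]]),None,fx=5.7,fy=8,interpolation=cv2.INTER_CUBIC))
```

```text
0.088 [ 0.5035 -0.1762  0.088 ] [256.08 201.96]
0.095 [ 0.504  -0.1664  0.095 ] [242.   200.64]
0.1 [ 0.5044 -0.1594  0.1   ] [231.44 199.76]
0.105 [ 0.5047 -0.1524  0.105 ] [220.88 198.88]
0.11 [ 0.5051 -0.1455  0.11  ] [210.32 198.44]
0.115 [ 0.5055 -0.1385  0.115 ] [199.32 197.56]
far end of line [ 0.5034 -0.1491  0.0916]
0.017 [572.44 212.96] [145.64 187.88]
0 [579.92 196.24] [181.28 195.36]
-0.017 [586.96 179.96] [217.36 202.84]
[-3.15828843e-01  8.59008318e-02  2.03545269e+00  2.19067680e-05
  1.02020599e+00  1.49221518e+00]
```

View pics/c4.png

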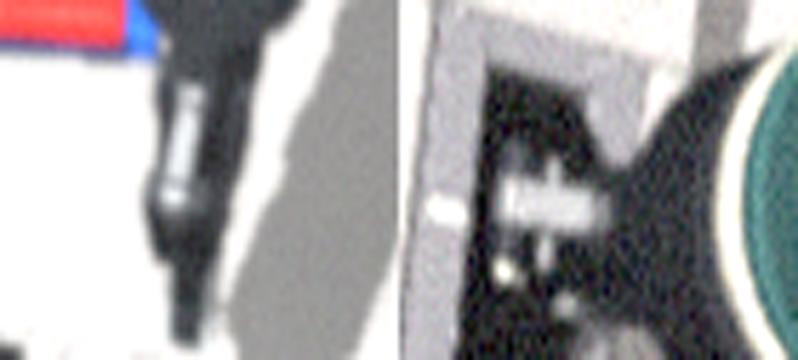

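The tip in both pictures is consistently about 25 mm higher than reported, at the right x and y. No contact force confirms that. I'll keep descending by feel.

```bash
python3 -m inch '[0,0,1,0,0,0,0, 0,0,1,0,0,0,0, 0,0,1,0,0,0,0, 0,0,1,0,0,0,0, 0,0,1,0,0,0,0, 0,0,1,0,0,0,0, 0,0,0,0,0,0,0, 0,0,0,0,0,0,0]'
python3 - <<'E'
from h import *
s=sensors.read_state();print(s['wrist_force'],s['torque'],s['width'])
E
```

```text
time: 7.0
tool_pos: [0.5074, -0.1396, 0.0818]
tcp_rot: [-3.12, 0.372, 0.0]
wrist_force: [-0.3, 0.5, 0.2]
width: -0.005
grip_force: 0.0
[-0.28680854  0.47872784  0.19707634] [-0.0645931   0.05265892  0.01703894] -0.004963959965624615
```

```bash
python3 -m inch '[0,0,1,0,0,0,0, 0,0,1,0,0,0,0, 0,0,1,0,0,0,0, 0,0,1,0,0,0,0, 0,0,1,0,0,0,0, 0,0,0,0,0,0,0, 0,0,0,0,0,0,0, 0,0,0,0,0,0,0]'
```

```text
time: 7.8
tool_pos: [0.5075, -0.1396, 0.0769]
tcp_rot: [3.119, -0.372, 0.0]
wrist_force: [-0.6, -0.1, 0.1]
width: 0.001
grip_force: 0.0
```

Run:
```python
from h import *
b=snap('side','s5.png')[75:150,290:380];a=snap('top','t5.png')[215:290,390:480]
im=np.clip(np.hstack([a,b])[:,:,::-1]*1.8,0,255).astype(np.uint8)
cv2.imwrite('pics/c5.png',cv2.resize(im,None,fx=4.4,fy=4.4,interpolation=cv2.INTER_CUBIC))
```

```text
(no output)
```

View pics/c5.png

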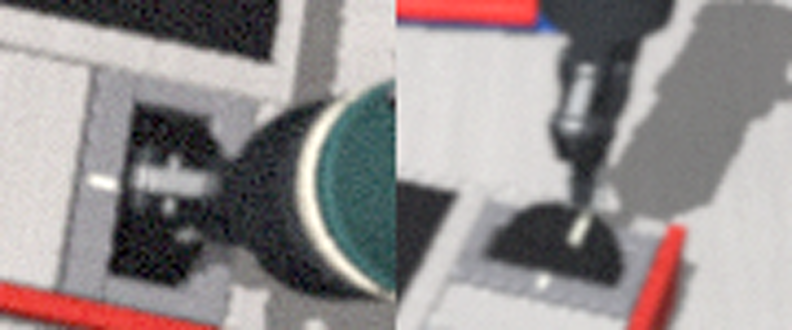

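```bash
python3 -m inch '[0,0,1,0,0,0,0, 0,0,1,0,0,0,0, 0,0,1,0,0,0,0, 0,0,0,0,0,0,0, 0,0,0,0,0,0,0, 0,0,0,0,0,0,0, 0,0,0,0,0,0,0, 0,0,0,0,0,0,0]'
```

```text
time: 8.7
tool_pos: [0.5075, -0.1396, 0.0739]
tcp_rot: [3.12, -0.372, 0.0]
wrist_force: [-0.7, 0.2, 0.6]
width: -0.002
grip_force: 0.0
```

```bash
python3 -m inch '[0,0,1,0,0,0,0, 0,0,1,0,0,0,0, 0,0,1,0,0,0,0, 0,0,0,0,0,0,0, 0,0,0,0,0,0,0, 0,0,0,0,0,0,0, 0,0,0,0,0,0,0, 0,0,0,0,0,0,0]'
```

```text
time: 9.5
tool_pos: [0.5075, -0.1396, 0.0709]
tcp_rot: [3.12, -0.372, 0.0]
wrist_force: [0.7, -0.2, -0.1]
width: -0.001
grip_force: 0.0
```

```bash
python3 -m inch '[0,0,1,0,0,0,0, 0,0,1,0,0,0,0, 0,0,1,0,0,0,0, 0,0,0,0,0,0,0, 0,0,0,0,0,0,0, 0,0,0,0,0,0,0, 0,0,0,0,0,0,0, 0,0,0,0,0,0,0]'
```

```text
time: 10.3
tool_pos: [0.5075, -0.1396, 0.0679]
tcp_rot: [-3.12, 0.372, -0.0]
wrist_force: [-0.2, 0.0, 0.3]
width: 0.002
grip_force: 0.0
```

```bash
python3 -m inch '[0,0,1,0,0,0,0, 0,0,1,0,0,0,0, 0,0,1,0,0,0,0, 0,0,0,0,0,0,0, 0,0,0,0,0,0,0, 0,0,0,0,0,0,0, 0,0,0,0,0,0,0, 0,0,0,0,0,0,0]'
```

```text
time: 11.1
tool_pos: [0.5075, -0.1397, 0.0649]
tcp_rot: [3.12, -0.372, 0.0]
wrist_force: [0.2, 0.0, -0.5]
width: -0.003
grip_force: 0.0
```

Run:
```python
from h import *
b=snap('side','s6.png')[95:150,300:370];a=snap('top','t6.png')[230:285,405:475]
im=np.clip(np.hstack([a,b])[:,:,::-1]*2.2,0,255).astype(np.uint8)
cv2.imwrite('pics/c6.png',cv2.resize(im,None,fx=5.7,fy=5.7,interpolation=cv2.INTER_CUBIC))
P=sensors.read_state()['tool_pos'];print((proj('top',P)-[405,230])*5.7,(proj('side',P)-[230,95])*5.7)
```

```text
[121.98 199.5 ] [575.13 215.46]
```

View pics/c6.png

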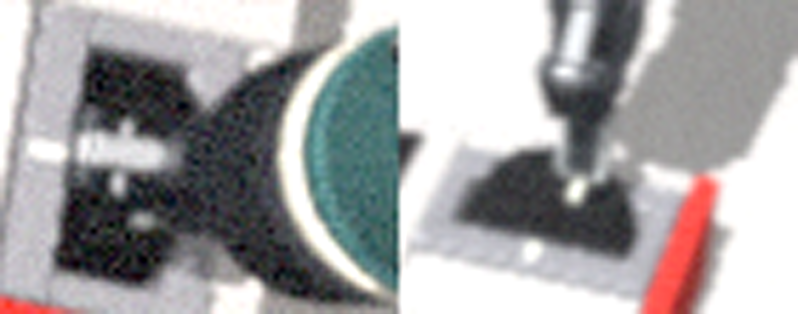

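The tip now covers the far half of the line in the side view, ending near (575,178) in the crop. It is nearly touching, so I'll continue in small steps.

```bash
python3 -m inch '[0,0,1,0,0,0,0, 0,0,1,0,0,0,0, 0,0,0,0,0,0,0, 0,0,0,0,0,0,0, 0,0,0,0,0,0,0, 0,0,0,0,0,0,0, 0,0,0,0,0,0,0, 0,0,0,0,0,0,0]'
```

```text
time: 12.0
tool_pos: [0.5076, -0.1397, 0.063]
tcp_rot: [3.119, -0.372, 0.0]
wrist_force: [-1.6, 0.7, 4.6]
width: -0.002
grip_force: 2.3
```

```bash
python3 -m inch '[0,0,1,0,0,0,0, 0,0,1,0,0,0,0, 0,0,0,0,0,0,0, 0,0,0,0,0,0,0, 0,0,0,0,0,0,0, 0,0,0,0,0,0,0, 0,0,0,0,0,0,0, 0,0,0,0,0,0,0]'
```

```text
time: 12.8
tool_pos: [0.5078, -0.1397, 0.0613]
tcp_rot: [3.119, -0.372, 0.001]
wrist_force: [-1.3, 0.5, 7.0]
width: 0.004
grip_force: 3.3
```

Contact is at a reported z of about 0.0643, and it's now pressed about 3 mm at 7 N. Rolling the first click.

```bash
python3 -m inch '[1.8,0,0,0,0,0,0, 1.8,0,0,0,0,0,0, 1.8,0,0,0,0,0,0, 1.8,0,0,0,0,0,0, 1.8,0,0,0,0,0,0, 1.8,0,0,0,0,0,0, 1.8,0,0,0,0,0,0, 1.8,0,0,0,0,0,0]'
```

```text
time: 13.6
tool_pos: [0.522, -0.1433, 0.0615]
tcp_rot: [3.119, -0.372, 0.001]
wrist_force: [-1.8, 0.3, 7.0]
width: 0.002
grip_force: 3.3
```

```bash
python3 -m inch '[1.8,0,0,0,0,0,0, 1.8,0,0,0,0,0,0, 1.8,0,0,0,0,0,0, 1.8,0,0,0,0,0,0, 1.8,0,0,0,0,0,0, 1.8,0,0,0,0,0,0, 1.8,0,0,0,0,0,0, 1.4,0,0,0,0,0,0]'
python3 - <<'E'
from h import *
s=sensors.read_state();print(s['tool_pos'],s['wrist_force'])
snap('side','s7.png');snap('top','t7.png')
E
```

```text
time: 14.4
tool_pos: [0.5362, -0.1468, 0.0616]
tcp_rot: [3.119, -0.372, 0.003]
wrist_force: [0.1, 0.1, 6.0]
width: 0.002
grip_force: 2.8
[ 0.53624017 -0.14682889  0.06161346] [0.05726559 0.06910443 5.96984686]
```

```bash
python3 -m inch '[0,0,-2,0,0,0,0, 0,0,-10,0,0,0,0, 0,0,-20,0,0,0,0, 0,30,-30,0,0,0,0, 0,40,-10,0,0,0,0, 0,40,0,0,0,0,0, 0,20,0,0,0,0,0, 0,0,0,0,0,0,0]'
python3 - <<'E'
from h import *
s=sensors.read_state();print(s['tool_pos'],s['wrist_force'])
a=snap('side','s8.png');b=snap('top','t8.png')
for n,u0,v0,im in(('side',300,110,a),('top',412,235,b)):
    g=cv2.cvtColor(im,cv2.COLOR_RGB2GRAY)[v0:v0+50,u0:u0+45]
    _,l,st,ce=cv2.connectedComponentsWithStats((g>165).astype(np.uint8))
    for i in range(1,len(st)):
        if st[i,4]>2: print(n,st[i,2:],(ce[i]+[u0,v0]).round(1))
E
```

```text
time: 15.3
tool_pos: [0.5034, -0.2748, 0.1328]
tcp_rot: [3.119, -0.377, -0.001]
wrist_force: [-0.1, -1.3, -0.6]
width: -0.0
grip_force: 0.0
[ 0.50338088 -0.27483104  0.13275761] [-0.13800826 -1.28160104 -0.59887323]
```

```bash
python3 - <<'E'
from h import *
for f,u0,v0 in(('t0',420,240),('t8',420,240),('s0',308,115),('s8',308,115)):
    g=cv2.imread(f'pics/{f}.png',0)[v0:v0+36,u0:u0+32]
    _,l,st,ce=cv2.connectedComponentsWithStats((g>115).astype(np.uint8))
    print(f,g.max(),[(list(map(int,st[i,2:])),(ce[i]+[u0,v0]).round(1).tolist()) for i in range(1,len(st)) if 3<st[i,4]])
E
python3 fit.py|tail -7
```

```text
t0 145 [([8, 36, 145], [448.6, 259.1]), ([17, 4, 32], [429.8, 264.5])]
t8 143 [([8, 36, 135], [448.5, 258.7]), ([15, 5, 30], [432.0, 251.8])]
s0 128 [([32, 14, 138], [327.3, 117.6]), ([32, 10, 185], [320.2, 147.1])]
s8 130 [([32, 10, 148], [326.4, 117.3]), ([2, 4, 4], [321.5, 124.5]), ([32, 10, 192], [320.3, 147.1])]
-3 [426.5 274.8] [338.9 131.7]
-2 [429.1 270.3] [336.  127.7]
-1 [431.2 264.4] [331.7 124.6]
0 [432.7 257.7] [326.7 122.8]
1 [433.2 251.2] [321.6 122.4]
2 [432.7 245.7] [317.  123.7]
3 [431.4 242. ] [313.5 126.2]
```

The line is now at (432.0,251.8), which is click +1, so exactly two clicks are done. Going back for one more.

```bash
python3 -m inch '[-2,-20,0,0,0,0,0, -10,-40,0,0,0,0,0, -10,-40,0,0,0,0,0, 0,-30,0,0,0,0,0, 0,0,10,0,0,0,0, 0,0,25,0,0,0,0, 0,0,20,0,0,0,0, 0,0,5,0,0,0,0]'
python3 -m inch '[0,0,3,0,0,0,0, 0,0,3,0,0,0,0, 0,0,2,0,0,0,0, 0,0,1,0,0,0,0, 0,0,1,0,0,0,0, 0,0,1,0,0,0,0, 0,0,1,0,0,0,0, 0,0,0,0,0,0,0]'
```

```text
time: 16.2
tool_pos: [0.511, -0.1397, 0.0697]
tcp_rot: [-3.119, 0.37, 0.009]
wrist_force: [0.0, 0.3, 0.4]
width: -0.0
grip_force: 0.0
time: 17.0
tool_pos: [0.5144, -0.1414, 0.0618]
tcp_rot: [3.119, -0.372, 0.002]
wrist_force: [-1.2, 0.5, 5.2]
width: 0.002
grip_force: 3.0
```

```bash
python3 -m inch '[0,0,0.5,0,0,0,0, 2,0,0,0,0,0,0, 2,0,0,0,0,0,0, 2,0,0,0,0,0,0, 2,0,0,0,0,0,0, 2,0,0,0,0,0,0, 2,0,0,0,0,0,0, 2.2,0,0,0,0,0,0]'
python3 -m inch '[0,0,-2,0,0,0,0, 0,0,-10,0,0,0,0, 0,0,-20,0,0,0,0, 0,30,-30,0,0,0,0, 0,40,-10,0,0,0,0, 0,40,0,0,0,0,0, 0,20,0,0,0,0,0, 0,0,0,0,0,0,0]'
python3 - <<'E'
from h import *
a=snap('side','s9.png');b=snap('top','t9.png')
g=cv2.imread('pics/t9.png',0)[236:276,420:452]
_,l,st,ce=cv2.connectedComponentsWithStats((g>115).astype(np.uint8))
print([(list(map(int,st[i,2:])),(ce[i]+[420,236]).round(1).tolist()) for i in range(1,len(st)) if 3<st[i,4]])
im=np.hstack([b[180:310,330:490],a[60:190,260:420]])[:,:,::-1]
cv2.imwrite('pics/c9.png',cv2.resize(np.clip(im*1.6,0,255).astype(np.uint8),None,fx=2.5,fy=2.5,interpolation=cv2.INTER_CUBIC))
E
```

```text
time: 17.8
tool_pos: [0.5294, -0.1452, 0.062]
tcp_rot: [3.119, -0.372, 0.006]
wrist_force: [-0.4, -0.8, 5.6]
width: -0.003
grip_force: 2.8
time: 18.6
tool_pos: [0.4958, -0.273, 0.1325]
tcp_rot: [3.118, -0.377, -0.001]
wrist_force: [-0.2, -0.1, 0.2]
width: 0.003
grip_force: 0.0
[([8, 37, 147], [448.5, 258.7]), ([6, 2, 6], [427.5, 245.7])]
```

View pics/c9.png

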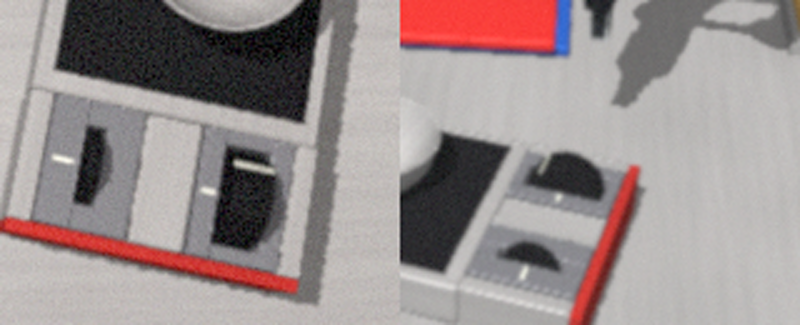

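The line's middle is at top (431.6,246.4) and side (318,124). Both match click +2, three clicks up from -1. The finger is clear and everything else is unmoved.

```bash
python3 -c "
from workcell import job;print(job.finish_job())"
```

```text
the job is handed in; nothing more can be done
None
```

I turned the heat wheel up exactly three clicks, from -1 to +2 as read in both camera views, took the finger away, and handed the job in at about 19 s.

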